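Fit a spring channel nut in a meter-bracket rail

ROBOT

A 7-joint arm with a two-finger parallel gripper is mounted at the origin on the work surface. World frame = base frame: x ahead of the robot, y to its left, z up, the work surface at z = 0. Lengths are in m, angles in rad, forces in N, time in s.
With the tool pointing down it reaches from about 0.4 to 0.9 m from the base axis. Payload 5.5 kg.
Tool frame: the origin (TCP) lies on the centre line of the jaws, within the pads' length; the fingertips stand 19 mm ahead of it and the grasp point (between the pads) is the TCP; z points along the fingers, y is the line along which they close (so a half turn about z gives the same grasp; the last joint's range is limited). The gripper opens to 92 mm and grips with 3 to 60 N. Pads are 19 mm wide; open, the fingers measure 130 mm over their backs; the gripper's body (75 mm by 190 mm) begins 47 mm behind the grasp point.
Start: joints at [1.432, 0.501, -0.427, 1.55, 0.221, 1.138, -0.21], TCP at [0.254, -0.598, 0.246] pointing down, gripper open.
Joint ranges: [-2.88, 2.88], [-0.31, 2.03], [-1.54, 1.56], [0.2, 2.42], [-1.41, 4.55], [0.19, 2.02], [-2.57, 2.57]. Speed limits (rad/s): [2.57, 2.57, 3.14, 3.14, 3.14, 3.14, 3.14].

INTERFACE

Orientations are given as a unit quaternion [x, y, z, w].
In Python, from workcell import arm, hand, solver, cams, finish_job gives the robot as it stands. Calls block until the motion is done:
- arm.move_pose(position, orientation): joint-space move of the TCP to a pose.
- arm.line_to(position, attitude=None, velocity=0.15, until_force=None): straight line of the TCP; attitude=None keeps the orientation; velocity is the mean speed in m/s. With until_force (N) it stops when the force on the tool has changed by that much, and returns True; else False.
- arm.goto_joints(angles): joint-space move.
- hand.let_go() and hand.close_gripper(): open the fingers fully, or close them until they stop; the grip force is fixed at half the most.
- arm.hold(seconds).
- solver.inverse_kinematics(position, orientation): joint angles nearest the present ones, or None.
- arm.sense(): the state.
- cams.read_camera(name): name is "scene" or "side" or "wrist"; returns the picture (384x512x3 uint8, red, green, blue); there is no depth.
- cams.camera_model(name): a dict with "K" (3x3 intrinsics, pixels), "rvec" (rotation vector, rad) and "tvec" (3), from world to camera coordinates, as OpenCV has them. Camera axes: x right, y down, z forward; pixel columns grow to the right and rows downward; lengths in m; the calibration is good to about 2 mm. The wrist camera is an equidistant fisheye: a pixel r from the principal point sees the ray r / f radians off the axis. A picture is of the moment at which its call begins: read the wrist's pose just before it. camera_model takes no time and is no camera call; for the wrist camera it gives the pose at the moment of the call.
A pose or a line that the arm cannot do raises arm.PlanningError and nothing moves.
- finish_job(): hands the job in; it is judged then, once.
The state is a dict: "time": time; "qpos": joint angles; "joint_vel": joint speeds; "joint_torque": joint torques, N m; "position": TCP position; "orientation": TCP orientation; "contact_force": force on the tool from outside, world axes, zero at the start; "ft_torque": the same for the moment, N m; "width": opening from 0.0 (shut) to 1.0 (fully open); "gripper_force": force on a finger pad.
Only numpy, scipy, OpenCV 4.12 (cv2) and the standard library are available. Lean on these libraries where they do the work, as an engineer would, in place of code of your own. Each camera call takes 0.05 s, during which the arm holds its last target. There are 200 camera calls.

TASK

Fit the loose spring channel nut in the mouth of the strut rail, midway between the two pipe clamps: push its foot in lengthwise, press it down gently against its spring, twist it ninety degrees clockwise and let it come up so that its grooves catch the rail's lips, standing square across the rail. Don't force it, then let go of it and leave everything else where it is.

Things in the scene. Friction and masses are not known exactly. Their poses are not given: they have to be found in the camera images.
- nut_grip (a point): Spring channel nut, bare steel, 66 mm tall, loose, standing upright on its foot. Point: on its axis, middle of its long hexagon, 46 mm above the foot's underside; z up the stud, x along the foot. Hexagon 17 mm across flats, from 30 to 62 mm above the underside; one pair of flats faces +-y, the others 60 deg apart. A 10 mm stud ends 4 mm above it.
- nut: The same nut; origin at the centre of the foot's underside, same axes. Foot 34.4 mm long (x), 20 wide (y), 10 thick. Corners +x-y and -x+y are rounded, so in the rail it turns only clockwise seen from above and stops about 8 deg past a quarter turn. Two grooves 5.8 mm wide, 2.5 deep run along y in the foot's top, 12.1 mm either side of the axis.
- nut_saddle (a point): Centre of the underside of the nut's saddle plate, steel, 46 (x) x 30 (y) x 3 mm, between foot and hexagon. It slides on the stud but does not turn on it. A spring holds it 10.5 mm above the foot's underside; it can be pushed up 8.5 mm by 4 N + 1.5 N per mm, then is solid. It lands on top of the rail's lips and, when let go, pulls the foot up under them.
- stand: Steel bench stand, base 85 x 400 x 6 mm, screwed to the bench; origin at the centre of its underside, x across, y along, z up. Two cradles hold a zinc-plated strut rail along y, open mouth up, clamped by side screws. Its middle is at y = 0, but the rail sits anywhere up to 7 mm either side of the stand's centre line (x), and on packers, its top 51 to 59 mm above the bench.
- rail_zone (a point): Point on the stand's centre line, 55 mm above the bench, midway between two closed pipe clamps on the rail (115 mm either side in y, each 40 mm along y, 63 across, 57 above the rail). Rail 41 wide, 41 high, 360 long, ends capped; mouth 22 wide, lips turned down to 7.3 below its top, inside 36 wide. The foot can turn once its underside is 17.3 below the rail's top; caught, it is 14.8 below.
- flange: Bystander: a steel wall flange, a round plate 50 mm across and 4 mm thick with a hexagon boss 17 mm across flats and 40 mm tall on it; origin at the centre of its underside. It does not belong in the rail.
- meter: Bystander: a water meter with brass ends and a blue case, 190 mm long (x), 92 mm wide, 87 mm tall; origin at the centre of its underside.
- pliers: Bystander: red-handled pliers lying flat, 195 mm long (along x), 15 mm tall; origin at the rivet, on the bench.
- driver: Bystander: a cordless screwdriver lying flat, 245 mm long (along x), 44 mm tall; origin below its middle, on the bench.
Mind the look-alikes: they are no part of the job. Leave any yellow look-alike of the nut alone.

How it is judged:
On the way:
1. the nut's foot has been pushed lengthwise through the rail's mouth to below its lips, the saddle on the rail pushed up against its spring (z of nut_saddle in the frame of nut above 0.017 m and angle between the x axis of nut and the y axis of stand, either way round below 0.2 rad and x of nut_grip in the frame of stand between -0.013 and 0.013 m and z of nut_grip in the frame of stand below 0.0895 m), for 0.05 s.
At the end, for the whole second after the job is handed in: The channel nut stands in the rail within 15 mm of midway between the clamps, upright within 4.5 deg, its foot within 10 deg of square across the rail and its grooves up on the lips (the sprung saddle 13.4 to 16.1 mm above the foot's underside), let go and at rest (y of nut_grip in the frame of stand between -0.015 and 0.015 m and x of nut_grip in the frame of stand between -0.011 and 0.011 m and z of nut_grip in the frame of stand between 0.08 and 0.093 m and z of nut_saddle in the frame of nut between 0.0134 and 0.0161 m and angle between the x axis of nut and the x axis of stand, either way round below 0.17 rad and angle between nut's own z axis and vertical below 0.08 rad and linear speed of nut below 0.02 m/s); the robot touches nothing.
It fails at once if the nut is forced: knocked, pressed or wedged against the rail or its stand with more than 60 N (contact force between nut and stand above 60 N).
It fails at once if the flange is moved more than 20 mm (distance of flange from where it was at the start of the episode above 0.02 m).
It fails at once if the water meter is moved more than 20 mm (distance of meter from where it was at the start of the episode above 0.02 m).
It fails at once if the pliers are moved more than 20 mm (distance of pliers from where it was at the start of the episode above 0.02 m).
It fails at once if the screwdriver is moved more than 20 mm (distance of driver from where it was at the start of the episode above 0.02 m).
It also fails if it takes over 70 s, if anything falls off the work surface, if the arm or the gripper's body presses on something with over 40 N, if the wrist force passes 120 N, or if a joint passes its speed limit or range.

## Working session

There is one attempt and no reset: what is moved stays moved. The work goes in short steps, each a Python script; the robot and the scene stay as the last script left them, time stands still between calls to the robot, and variables do not carry over. Pictures are saved under pics/ and viewed, at most 10 in all, crops included, and the job is handed in when it is done.

```bash
mkdir -p pics; ls; python3 - <<'E'
from workcell import arm,hand,solver,cams
import cv2,numpy as np
a=cams.read_camera("scene");b=cams.read_camera("side")
cv2.imwrite("pics/s.png",a[:,:,::-1]);cv2.imwrite("pics/d.png",b[:,:,::-1])
for n in("scene","side","wrist"):
    m=cams.camera_model(n);R=cv2.Rodrigues(np.array(m["rvec"]))[0]
    print(n,np.round(m["K"],1).tolist(),(-R.T@np.array(m["tvec"]).ravel()).round(3))
s=arm.sense();print(s["time"],s["position"],s["orientation"],s["contact_force"])
E
```

```text
pics
scene [[347.8, 0.0, 249.9], [0.0, 347.8, 190.6], [0.0, 0.0, 1.0]] [ 0.837 -0.496  0.806]
side [[446.2, 0.0, 253.9], [0.0, 446.2, 192.8], [0.0, 0.0, 1.0]] [0.28  1.012 0.81 ]
wrist [[297.3, 0.0, 254.4], [0.0, 297.3, 191.7], [0.0, 0.0, 1.0]] [ 0.321 -0.569  0.384]
0.1 [ 0.25391966 -0.59770345  0.24477782] [ 9.79881509e-01  1.99578219e-01 -1.47646130e-04 -8.61092838e-04] [-0.40996746  0.16145142 -0.22942097]
```

View pics/s.png

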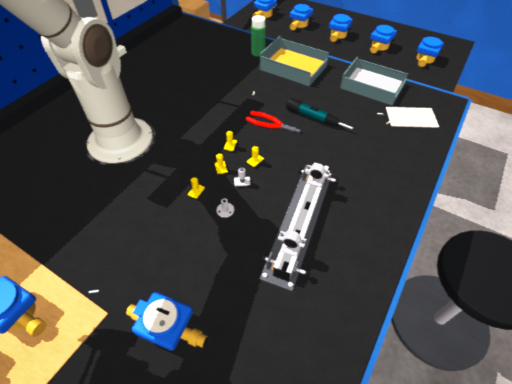

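View pics/d.png

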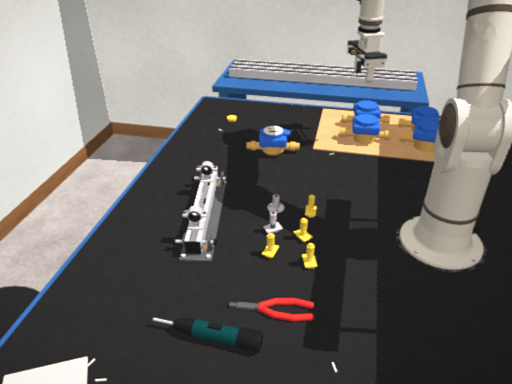

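The scene view shows the bare nut at (242,178), with the flange at (225,208), four yellow look-alikes around them and the stand from (280,280) to (320,168). In the side view the nut is at (272,222) and the flange at (276,203).

```bash
cat > h.py <<'E'
from workcell import arm,hand,solver,cams,finish_job
import cv2,numpy as np
from scipy.spatial.transform import Rotation as Ro
def rays(name,px,m=None):
    m=m or cams.camera_model(name);K=np.array(m["K"]);R=cv2.Rodrigues(np.array(m["rvec"],float))[0]
    c=-R.T@np.array(m["tvec"],float).ravel();p=(np.atleast_2d(px).astype(float)-K[:2,2])/K[0,0]
    if name=="wrist":
        r=np.linalg.norm(p,axis=1,keepdims=True)+1e-12
        d=np.hstack([p/r*np.sin(r),np.cos(r)])
    else: d=np.hstack([p,np.ones((len(p),1))])
    return c,d@R
def plane(name,px,z,m=None):
    c,d=rays(name,px,m);return c+d*((z-c[2])/d[:,2])[:,None]
def tri(obs):  # obs: list of (c,d)
    A=0;b=0
    for c,d in obs:
        d=d/np.linalg.norm(d);P=np.eye(3)-np.outer(d,d);A=A+P;b=b+P@c
    return np.linalg.solve(A,b)
def quat(yaw): # tool down, tool y axis (closing) at angle yaw from world x
    y=np.array([np.cos(yaw),np.sin(yaw),0]);z=np.array([0,0,-1.]);x=np.cross(y,z)
    return Ro.from_matrix(np.c_[x,y,z]).as_quat()
def snap(name,fn):
    m=cams.camera_model(name);im=cams.read_camera(name);cv2.imwrite(fn,im[:,:,::-1]);np.save(fn+".npy",m,allow_pickle=True);return im,m
E
python3 - <<'E'
from h import *
def t(a,b):
    ca,da=rays("scene",a);cb,db=rays("side",b);return tri([(ca,da[0]),(cb,db[0])]).round(3)
print("nut top",t((241,170),(273,212)),"nut foot",t((242,182),(273,228)))
print("flange",t((225,210),(276,207)))
print("clampknobs",t((317,173),(208,167)),t((291,240),(195,215)))
print("stand corners",plane("scene",[(263,278),(293,288)],0.006).round(3).tolist(),plane("side",[(181,254),(214,258)],.006).round(3).tolist())
s=arm.sense();R=Ro.from_quat(s["orientation"]).as_matrix();print(R.round(2))
m=cams.camera_model("wrist");c,_=rays("wrist",(0,0));print("cam in tool",(R.T@(c-s["position"])).round(3),(R.T@cv2.Rodrigues(np.array(m["rvec"]))[0].T).round(2))
E
```

```text
nut top [0.457 0.047 0.063] nut foot [0.456 0.048 0.007]
flange [ 0.468 -0.059  0.001]
clampknobs [0.658 0.041 0.179] [ 0.689 -0.019 -0.033]
stand corners [[0.665, -0.18, 0.006], [0.739, -0.164, 0.006]] [[0.673, 0.204, 0.006], [0.583, 0.2, 0.006]]
[[ 0.92  0.39 -0.  ]
 [ 0.39 -0.92  0.  ]
 [ 0.   -0.   -1.  ]]
cam in tool [ 0.073  0.    -0.139] [[ 0.   -0.96 -0.27]
 [ 1.    0.    0.  ]
 [ 0.   -0.27  0.96]]
```

```bash
python3 - <<'E'
from h import *
def t(a,b):
    ca,da=rays("scene",a);cb,db=rays("side",b);return tri([(ca,da[0]),(cb,db[0])]).round(3)
A,B=t((317,173),(195,215)),t((291,240),(208,167));print("clampknobs",A,B)
q=quat(np.arctan2(-.92,.39))
arm.move_pose([0.457,0.047,0.26],q); snap("wrist","pics/w1.png")
C=(A+B)/2
arm.move_pose([C[0],C[1],0.30],q); snap("wrist","pics/w2.png")
print(arm.sense()["time"],arm.sense()["qpos"])
cv2.imwrite("pics/w12.png",cv2.resize(np.hstack([cv2.imread("pics/w1.png")[:,60:460],cv2.imread("pics/w2.png")[:,60:460]]),(800,384)))
E
```

```text
clampknobs [0.652 0.131 0.084] [ 0.69  -0.098  0.091]
3.4917 [ 0.56845002  0.66321089 -1.01952116  1.41907197  0.56434333  1.37031836
 -1.63378747]
```

View pics/w12.png

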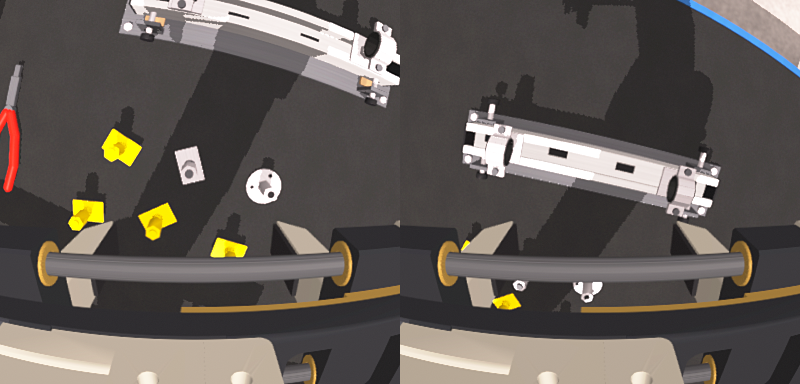

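The left view shows the nut plate at about (249,165) and the flange at (323,186), in full-image pixels. The right view shows the rail running from (158,150) to (343,190). Next are closer views with the camera straight above each.

```bash
python3 - <<'E'
from h import *
q=quat(np.arctan2(-.92,.39));tx=np.array([.92,.39,0])
A=np.array([.671,.0165,.2])
arm.move_pose(A-0.073*tx,q); snap("wrist","pics/w3.png")
arm.move_pose(A-0.16*tx,q); snap("wrist","pics/w5.png")
arm.move_pose(np.array([.457,.047,.16])-.073*tx,q); im,m=snap("wrist","pics/w4.png")
print(arm.sense()["time"])
a=cv2.imread("pics/w3.png")[40:200,120:400];b=cv2.imread("pics/w4.png")[60:180,190:330];c=cv2.imread("pics/w5.png")[0:160,120:400]
cv2.imwrite("pics/c34.png",np.vstack([np.hstack([cv2.resize(a,(400,229)),cv2.resize(c,(400,229))]),cv2.resize(np.pad(b,((0,0),(40,40),(0,0))),(800,370+66))[:371]]))
E
```

```text
5.3167
```

View pics/c34.png

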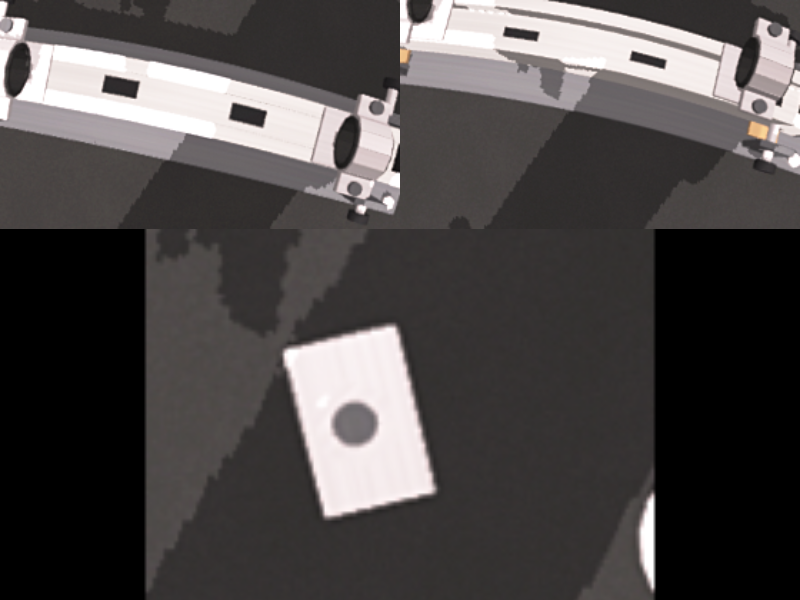

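The nut's plate stands out as a clean bright rectangle, with the stud end as a dark disc on it. The rail is bright against a grey base, with dark slots showing through its mouth. I'll fit both.

```bash
cat > meas.py <<'E'
from h import *
def nut(fn,m,zt=0.0135,box=(190,60,330,180)):
    x0,y0,x1,y1=box;g=cv2.cvtColor(cv2.imread(fn),6)[y0:y1,x0:x1]
    k=cv2.findContours((g>150).astype(np.uint8),0,1)[0]
    k=min(k,key=lambda c:np.linalg.norm(c.reshape(-1,2).mean(0)-[57,52]) if len(c)>40 else 1e9).reshape(-1,2)+[x0,y0]
    P=plane("wrist",k,zt,m)[:,:2]
    r=cv2.minAreaRect((P*1000).astype(np.float32));b=cv2.boxPoints(r)
    e=[b[1]-b[0],b[2]-b[1]];L=max(e,key=np.linalg.norm)
    return np.array(r[0])/1000,r[1],np.degrees(np.arctan2(L[1],L[0]))%180
if __name__=="__main__":
    m=np.load("pics/w4.png.npy",allow_pickle=True).item();print("nut",nut("pics/w4.png",m))
    g=cv2.cvtColor(cv2.imread("pics/w4.png"),6);c=[(190+(355/3.636-40)),60+(423-229)/3.636]
    print("stud top px",c,"xy@.066",plane("wrist",[c],.066,m)[0].round(4))
    for f in("w3","w5"):
        g=cv2.cvtColor(cv2.imread(f"pics/{f}.png"),6)
        for u in(180,230,260,300,330):print(f,u,g[0:160:2,u].tolist() if f=="w5" else g[50:160:1,u].tolist())
E
python3 meas.py
```

```text
nut (array([0.4539552 , 0.05196245]), (46.23987579345703, 30.416645050048828), np.float32(36.949173))
stud top px [247.63476347634764, 113.35533553355336] xy@.066 [0.4538 0.0514 0.066 ]
w3 180 [47, 47, 47, 45, 45, 47, 46, 44, 46, 46, 47, 47, 46, 45, 60, 105, 105, 103, 102, 106, 103, 102, 98, 90, 183, 255, 255, 255, 255, 255, 255, 255, 255, 255, 255, 250, 232, 234, 234, 231, 232, 231, 230, 232, 233, 232, 233, 235, 236, 238, 236, 235, 234, 234, 233, 232, 234, 255, 255, 255, 255, 255, 255, 255, 255, 255, 255, 255, 212, 154, 156, 162, 165, 166, 163, 165, 163, 162, 165, 166, 165, 166, 164, 163, 160, 157, 159, 162, 162, 157, 75, 66, 72, 72, 71, 70, 70, 71, 72, 72, 71, 71, 74, 73, 74, 70, 71, 73, 72, 73]
w3 230 [46, 49, 47, 48, 49, 49, 49, 49, 48, 47, 48, 47, 47, 48, 48, 47, 49, 47, 46, 46, 48, 46, 45, 67, 102, 105, 104, 104, 105, 105, 101, 97, 93, 180, 255, 255, 255, 255, 255, 255, 255, 255, 255, 255, 255, 241, 237, 239, 238, 239, 238, 237, 237, 238, 239, 240, 241, 240, 241, 242, 241, 239, 238, 237, 238, 239, 238, 253, 255, 255, 255, 255, 255, 255, 255, 255, 255, 255, 237, 163, 162, 162, 1
[... 2774 characters left out ...]
7, 45, 46, 42, 139, 244, 242, 240, 243, 132, 115, 198, 243, 242, 240, 246, 101, 42, 46, 72, 249, 242, 242, 238, 241, 120, 121, 123, 123, 102, 101, 103, 101, 103, 102, 103, 102, 104, 104, 103, 104, 97, 45, 47, 46, 46, 47, 49, 47, 48, 50, 46, 46, 48, 47, 47, 49, 48, 47, 48, 48, 48, 46, 47, 47, 47, 46, 45, 44, 47, 66, 73, 70, 73, 72, 72]
w5 330 [45, 45, 46, 46, 45, 48, 48, 47, 48, 49, 47, 46, 81, 246, 241, 240, 240, 187, 116, 154, 244, 243, 240, 239, 242, 241, 239, 241, 239, 239, 242, 237, 242, 125, 120, 122, 123, 101, 101, 102, 101, 104, 100, 102, 101, 102, 102, 102, 103, 99, 45, 47, 48, 45, 46, 47, 47, 47, 46, 47, 46, 46, 46, 69, 69, 70, 68, 69, 69, 66, 69, 70, 69, 70, 69, 69, 69, 70, 69, 70]
```

```bash
cat > rail.py <<'E'
from h import *
from scipy.optimize import brentq
L=lambda f:np.load(f"pics/{f}.png.npy",allow_pickle=True).item()
def edges(f,us):
    g=cv2.cvtColor(cv2.imread(f"pics/{f}.png"),6).astype(float);up=[];lo=[]
    for u in us:
        r=np.where(g[:200,u]>200)[0];a,b=r[0],r[-1]
        s=lambda i,j:i+(200-g[i,u])/(g[j,u]-g[i,u])*(j-i)
        if a>0: up.append((u,s(a-1,a)))
        lo.append((u,s(b+1,b)))
    return np.array(up),np.array(lo)
def fit(P):
    vx,vy,x,y=cv2.fitLine(P[:,:2].astype(np.float32),cv2.DIST_HUBER,0,1e-4,1e-4).ravel();d=np.array([vx,vy]);d*=np.sign(vy);return d,np.array([x,y])
def lines(f,us,h):
    m=L(f);return [fit(plane("wrist",e,h,m)) for e in edges(f,us)]
def width(h):
    (d,p),(d2,q)=lines("w3",range(165,330,5),h);n=np.array([d[1],-d[0]]);return (p-q)@n
if __name__=="__main__":
    for h in(.051,.055,.059):
        (d,p),(d2,q)=lines("w3",range(165,330,5),h);l5=fit(plane("wrist",edges("w5",[180,250,260,270,290,300,310,320,330])[1],h,L("w5")))
        n=np.array([d[1],-d[0]]);c=(p+q)/2
        print(h,"w",width(h),"angs",[np.degrees(np.arctan2(v[1],v[0])) for v in(d,d2,l5[0])],"centre",c,"w5-w3 lower edge",(l5[1]-q)@n)
    b=plane("wrist",[(132.6,87.6),(362,139.4)],.083,L("w3"));print("clamps",b,b.mean(0),np.linalg.norm(b[0]-b[1]))
    y=plane("wrist",[(181,147),(216,221),(147,213),(289,248),(323,186)],.02,L("w1"))[:,:2]-[.4539,.0517]
    for k in range(3):
        a=np.radians(126.95-60*k);e=np.array([np.cos(a),np.sin(a)]);f=np.array([-e[1],e[0]]);print(k,np.c_[y@e,y@f].round(3).tolist())
        for dz in(0,np.pi):
          for yaw,pos in((a,(.4539,.0517,.047)),(a+np.radians(62.5),(.671,.0165,.09)),(a-np.radians(36),(.671,.0165,.09))):
            s=solver.inverse_kinematics(list(pos),quat(yaw+dz));print("   ",dz>0,None if s is None else np.round(s,2).tolist())
E
python3 rail.py
```

```text
0.051 w 0.042277075 angs [np.float32(99.94189), np.float32(100.62466), np.float32(103.56513)] centre [0.6676178  0.02622958] w5-w3 lower edge -0.00083517935
0.055 w 0.041693 angs [np.float32(99.94189), np.float32(100.624664), np.float32(103.56512)] centre [0.6676632  0.02609218] w5-w3 lower edge -0.0019792886
0.059 w 0.041108925 angs [np.float32(99.94188), np.float32(100.62467), np.float32(103.56511)] centre [0.66770864 0.02595478] w5-w3 lower edge -0.0031234568
clamps [[ 0.65051303  0.12623275  0.083     ]
 [ 0.68692661 -0.08306131  0.083     ]] [0.66871982 0.02158572 0.083     ] 0.2124381141431095
0 [[0.08, -0.047], [0.063, 0.063], [0.158, 0.028], [-0.026, 0.128], [-0.089, 0.05]]
    False [0.81, 0.98, -1.31, 2.14, 1.16, 1.07, 1.08]
    False [-0.65, 0.88, 0.9, 1.63, -0.78, 1.03, -2.47]
    False [0.69, 1.17, -1.34, 1.58, 1.16, 1.36, 0.79]
    True [0.58, 0.66, -0.92, 2.14, 0.81, 0.74, -1.81]
    True [0.61, 0.98, -1.09, 1.59, 0.93, 1.17, -0.53]
    True [0.42, 0.8, -0.72, 1.59, 0.6, 0.99, -2.05]
1 [[0.081, 0.046], [-0.023, 0.086], [0.054, 0.151], [-0.124, 0.042], [-0.088, -0.053]]
    False [0.82, 0.99, -1.32, 2.14, 1.17, 1.08, 0.03]
    False [0.68, 1.14, -1.31, 1.58, 1.13, 1.33, 1.47]
    False [0.64, 1.03, -1.17, 1.59, 1.0, 1.22, -0.19]
    True [0.19, 0.49, -0.43, 2.15, 0.38, 0.56, -2.49]
    True [0.5, 0.86, -0.86, 1.59, 0.73, 1.04, -1.46]
    True [-0.23, 0.68, 0.24, 1.62, -0.2, 0.86, -2.52]
2 [[0.001, 0.093], [-0.086, 0.024], [-0.103, 0.122], [-0.098, -0.086], [0.002, -0.102]]
    False [0.73, 0.82, -1.15, 2.14, 1.02, 0.9, -0.92]
    False [0.68, 1.12, -1.29, 1.58, 1.11, 1.31, 0.43]
    False [0.54, 0.89, -0.94, 1.59, 0.79, 1.08, -1.12]
    True [-0.9, 0.66, 0.9, 2.19, -0.84, 0.7, -2.42]
    True [0.37, 0.77, -0.64, 1.59, 0.54, 0.96, -2.38]
    True [0.68, 1.14, -1.31, 1.58, 1.13, 1.33, 1.85]
```

```bash
python3 - <<'E'
from h import *
a=np.radians(66.95);q=quat(a)
arm.move_pose([.4539,.0517,.16],q)
print("touch",arm.line_to([.4539,.0517,.048],velocity=.1,until_force=8))
hand.close_gripper();s=arm.sense();print(s["width"]*92,s["gripper_force"],s["position"],s["contact_force"])
arm.line_to([.4539,.0517,.18],velocity=.15);arm.hold(.2);s=arm.sense();print(s["width"]*92,s["contact_force"])
q2=quat(np.radians(66.95+63.05))
arm.move_pose([.6690,.019,.18],q2);arm.hold(.3)
arm.line_to([.6690,.019,.145],velocity=.1);arm.hold(.3)
snap("wrist","pics/w6.png");snap("side","pics/d2.png");snap("scene","pics/s2.png")
s=arm.sense();print(s["time"],s["position"],s["contact_force"])
w=cv2.imread("pics/w6.png")[100:300,120:400];d=cv2.imread("pics/d2.png")[140:270,150:290];e=cv2.imread("pics/s2.png")[140:300,230:360]
cv2.imwrite("pics/c6.png",np.vstack([cv2.resize(w,(800,571))])[:571])
E
```

```text
touch False
17.01149455834589 29.99990125070326 [0.45384678 0.05170425 0.04793339] [0.11843753 0.26843188 0.17119716]
17.098144339850315 [ 0.38933784  0.28172541 -3.03659167]
13.0 [0.6691377  0.0189895  0.14529414] [-0.35474997  0.03527013 -0.87184982]
```

View pics/c6.png

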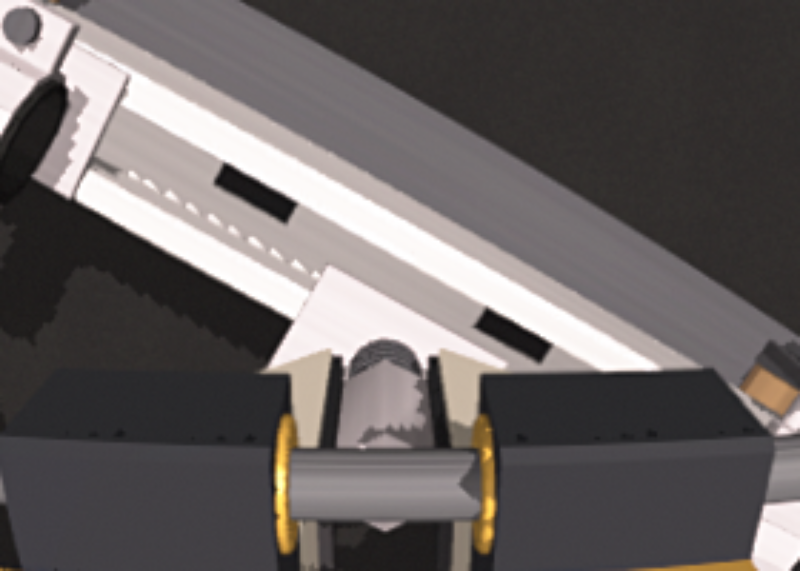

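The held nut's saddle corner is at (325,265) in the crop. Its long edge runs at about 29°, parallel to the rail at about 28°. Now I'll put numbers on the lateral alignment in this view.

```bash
python3 - <<'E'
from h import *
m=np.load("pics/w6.png.npy",allow_pickle=True).item()
S=120,100;k=.35
d=np.array([np.cos(np.radians(100)),np.sin(np.radians(100))]);n=np.array([d[1],-d[0]]);o=np.array([.6691,.0190])
f=lambda px,z:(plane("wrist",px,z,m)[:,:2]-o)
P=f([(233.75,192.75),(296.75,227.75),(214.5,227.75)],.1107)
print("saddle corner lat/long mm",(np.c_[P@n,P@d]*1000).round(1).tolist(),"ang",np.degrees(np.arctan2(*(P[0]-P[1])[::-1])))
g=cv2.cvtColor(cv2.imread("pics/w6.png"),6).astype(int)
for h in(.052,.055,.058):
  for u in(172,185,200,215):
    out=[]
    for v in range(95,230):
        df=g[v+1,u]-g[v,u]
        if abs(df)>10: 
            p=f([(u,v+.5)],h)[0];out.append((v,round(1000*p@n,1),int(g[v,u]),int(g[v+1,u])))
    print(h,u,out)
  o2=[];
E
```

```text
saddle corner lat/long mm [[-15.0, -22.9], [-14.7, 23.1], [11.5, -22.3]] ang -80.3874295215218
0.052 172 [(117, np.float64(-27.7), 109, 143), (118, np.float64(-27.0), 143, 194), (126, np.float64(-21.3), 181, 195), (127, np.float64(-20.6), 195, 250), (141, np.float64(-10.6), 251, 191), (142, np.float64(-9.9), 191, 174), (162, np.float64(4.8), 176, 230), (163, np.float64(5.5), 230, 255), (164, np.float64(6.3), 255, 231), (165, np.float64(7.0), 231, 184), (170, np.float64(10.8), 190, 236), (171, np.float64(11.5), 236, 254), (183, np.float64(20.7), 250, 164), (184, np.float64(21.4), 164, 51), (185, np.float64(22.2), 51, 21)]
0.052 185 [(124, np.float64(-27.8), 116, 144), (125, np.float64(-27.1), 144, 175), (126, np.float64(-26.4), 175, 187), (134, np.float64(-20.7), 191, 237), (135, np.float64(-20.0), 237, 255), (148, np.float64(-10.7), 248, 206), (149, np.float64(-10.0), 206, 175), (170, np.float64(5.3), 177, 218), (171, np.float64(6.1), 218, 233), (172, np.float64(6.8), 233, 189), (177, np.float64(10.6), 182, 227), (178, np.float64(11.3), 227, 251), (190, np.float64(20.5), 255, 178), (
[... 6651 characters left out ...]
1.6), 226, 252), (164, np.float64(-12.6), 255, 237), (165, np.float64(-11.9), 237, 88), (166, np.float64(-11.2), 88, 18), (174, np.float64(-5.6), 20, 60), (175, np.float64(-4.8), 60, 160), (176, np.float64(-4.1), 160, 184), (186, np.float64(3.1), 183, 250), (188, np.float64(4.5), 253, 211), (189, np.float64(5.2), 211, 183), (193, np.float64(8.2), 179, 191), (194, np.float64(8.9), 191, 248), (206, np.float64(17.9), 255, 236), (207, np.float64(18.6), 236, 98), (208, np.float64(19.4), 98, 24), (222, np.float64(30.3), 16, 32), (223, np.float64(31.1), 32, 86), (224, np.float64(31.9), 86, 158), (225, np.float64(32.7), 158, 232), (228, np.float64(35.1), 234, 189), (229, np.float64(35.9), 189, 138)]
```

```bash
python3 - <<'E'
from h import *
arm.line_to([.6685,.0189,.115],velocity=.05);arm.hold(.2)
r=arm.line_to([.6685,.0189,.087],velocity=.012,until_force=3)
s=arm.sense();print(r,s["time"],s["position"],s["contact_force"],s["ft_torque"])
E
```

```text
True 15.8417 [0.66872111 0.01893044 0.08931796] [-0.12841331  0.81787074  4.37014581] [ 0.1264212  -0.18162551 -0.01153307]
```

```bash
python3 - <<'E'
from h import *
z=.0894-.0075
r=arm.line_to([.6685,.0189,z],velocity=.01,until_force=18);arm.hold(.3)
s=arm.sense();print(r,s["time"],s["position"],s["contact_force"],s["ft_torque"],s["width"]*92)
E
```

```text
False 16.9333 [0.66876156 0.01896229 0.08361558] [-2.33874485 -1.80248645 11.28773521] [-0.12227405  0.47378948  0.06096084] 16.887919946459935
```

```bash
python3 - <<'E'
from h import *
z=.0819
for i in range(8):
    z-=.0006; arm.line_to([.6685,.0189,z],velocity=.01);arm.hold(.15)
    s=arm.sense();print(round(z,4),s["position"].round(4) if hasattr(s["position"],"round") else s["position"],np.round(s["contact_force"],2),np.round(s["ft_torque"],2))
    if s["contact_force"][2]>14.6 or s["position"][2]<.0816: break
print(s["time"])
E
```

```text
0.0813 [0.6688 0.019  0.0832] [-2.19 -2.38 11.89] [-0.23  0.47  0.02]
0.0807 [0.6688 0.019  0.0827] [-3.2  -1.87 14.42] [-0.2   0.55  0.01]
0.0801 [0.6688 0.019  0.0822] [-2.1  -2.37 13.98] [-0.28  0.62  0.01]
0.0795 [0.6688 0.019  0.0818] [-3.5  -2.01 14.61] [-0.25  0.67  0.01]
18.5333
```

```bash
python3 - <<'E'
from h import *
p=[.6685,.0189,.0795]
for y in [128,124,119,113,106,99,92,85]:
    arm.line_to(p,quat(np.radians(y)),velocity=.02)
    s=arm.sense();R=Ro.from_quat(s["orientation"]).as_matrix()[:,1]
    print(y,round(np.degrees(np.arctan2(R[1],R[0])),1),round(s["time"],2),np.round(s["position"],4),np.round(s["contact_force"],1),np.round(s["ft_torque"],2))
    if abs(s["ft_torque"][2])>1.0 or np.linalg.norm(s["contact_force"][:2])>15: print("stop");break
E
```

```text
128 128.0 18.78 [0.6689 0.0191 0.0819] [-2.6 -1.8 14.9] [-0.26  0.56  0.07]
124 124.0 19.03 [0.6692 0.0193 0.082 ] [-2.7 -2.  15.1] [-0.1   0.41 -0.04]
119 119.0 19.28 [0.6694 0.0195 0.0821] [-2.  -0.6 13.4] [-0.05  0.34 -0.04]
113 113.0 19.54 [0.6695 0.0196 0.0822] [-2.   0.2 14.5] [ 0.01  0.22 -0.1 ]
106 106.0 19.82 [0.6697 0.0198 0.0822] [-1.2  0.3 14.1] [ 0.1   0.15 -0.02]
99 99.0 20.09 [0.6698 0.0199 0.0822] [-0.2  0.2 14.7] [ 0.14  0.08 -0.05]
92 92.0 20.37 [0.6699 0.02   0.0823] [-0.2  0.3 13.4] [ 0.11  0.08 -0.06]
85 85.0 20.64 [0.6699 0.0201 0.0823] [-0.2  0.9 12.9] [ 0.16 -0.02 -0.08]
```

```bash
python3 - <<'E'
from h import *
p=[.6685,.0189,.0793]
for y in [78,71,64,57,50,45,40]:
    arm.line_to(p,quat(np.radians(y)),velocity=.02)
    s=arm.sense();R=Ro.from_quat(s["orientation"]).as_matrix()[:,1]
    print(y,round(np.degrees(np.arctan2(R[1],R[0])),1),round(s["time"],2),np.round(s["position"],4),np.round(s["contact_force"],1),np.round(s["ft_torque"],2),s["width"]*92)
    if abs(s["ft_torque"][2])>.8 or np.linalg.norm(s["contact_force"][:2])>15: print("stop");break
E
```

```text
78 78.0 20.92 [0.67   0.0201 0.0822] [-1.   0.2 14.2] [ 0.17  0.   -0.12] 16.802192250696667
71 71.0 21.19 [0.67   0.0202 0.0822] [-0.1  0.3 13.4] [ 0.13  0.05 -0.13] 16.772235428209168
64 64.0 21.47 [0.6701 0.0202 0.0822] [-0.2  0.9 13.3] [ 0.16 -0.01 -0.1 ] 16.868569037567998
57 57.0 21.74 [0.6701 0.0202 0.0822] [-0.5  1.1 13.8] [ 0.12 -0.07 -0.1 ] 16.899522404906925
50 50.0 22.02 [0.6702 0.0202 0.0822] [-0.3  1.  13.8] [ 0.05 -0.07 -0.09] 17.236258626246297
45 45.0 22.27 [0.6702 0.0202 0.0822] [ 0.3  1.1 13.2] [ 0.09 -0.03 -0.03] 16.88571235795531
40 40.0 22.52 [0.6702 0.0201 0.0822] [ 1.5  1.7 14. ] [ 0.04 -0.05 -0.06] 16.945267529242756
```

```bash
python3 - <<'E'
from h import *
z=.0793
for i in range(9):
    z+=.0008; arm.line_to([.6680,.0188,z],velocity=.01);arm.hold(.1)
    s=arm.sense();f=s["contact_force"]
    print(round(z,4),round(s["time"],2),np.round(s["position"],4),np.round(f,1),np.round(s["ft_torque"],2))
    if f[2]<2: break
E
```

```text
0.0801 22.87 [0.6702 0.0201 0.0829] [ 0.7  2.1 12.9] [ 0.14 -0.34 -0.03]
0.0809 23.22 [0.6702 0.0201 0.0836] [ 2.1  1.4 11.7] [ 0.14 -0.43 -0.09]
0.0817 23.57 [0.6701 0.0201 0.0842] [ 1.7  1.5 10.4] [ 0.19 -0.49 -0.05]
0.0825 23.92 [0.6701 0.0201 0.0848] [2.5 0.9 9.8] [ 0.2  -0.59 -0.04]
0.0833 24.27 [0.6701 0.02   0.0853] [3.8 1.5 9.2] [ 0.31 -0.75 -0.01]
0.0841 24.62 [0.6701 0.02   0.0854] [4.5 2.4 4.3] [ 0.45 -1.14 -0.03]
0.0849 24.97 [0.6701 0.02   0.0854] [5.6 3.8 0.8] [ 0.62 -1.48 -0.04]
```

```bash
python3 - <<'E'
from h import *
for p in([.6688,.0190,.0847],[.6696,.0194,.0847]):
    arm.line_to(p,velocity=.01);arm.hold(.2);s=arm.sense();print(np.round(s["position"],4),np.round(s["contact_force"],1),np.round(s["ft_torque"],2))
E
```

```text
[0.6701 0.02   0.0854] [4.9 3.5 3.2] [ 0.66 -1.26 -0.01]
[0.6702 0.0201 0.0854] [2.6 2.1 4.8] [ 0.43 -0.79  0.01]
```

```bash
python3 - <<'E'
from h import *
arm.line_to([.6702,.0199,.0845],velocity=.01);arm.hold(.2);s=arm.sense();print(np.round(s["position"],4),np.round(s["contact_force"],1),np.round(s["ft_torque"],2))
hand.let_go();arm.hold(.2);s=arm.sense();print(s["width"],np.round(s["position"],4),np.round(s["contact_force"],1))
p=np.array(s["position"]);arm.line_to([p[0],p[1],.21],velocity=.08)
q=quat(np.arctan2(-.92,.39));tx=np.array([.92,.39,0])
arm.move_pose(np.array([.67,.02,.21])-.073*tx,q);snap("wrist","pics/w7.png")
arm.move_pose([.45,-.15,.3],q);snap("side","pics/d3.png");snap("scene","pics/s3.png");print(arm.sense()["time"])
w=cv2.imread("pics/w7.png")[40:200,120:400];d=cv2.imread("pics/d3.png")[150:270,165:245];e=cv2.imread("pics/s3.png")[150:290,250:345]
cv2.imwrite("pics/c7.png",np.hstack([cv2.resize(w,(490,280)),cv2.resize(e,(155,280)),cv2.resize(d,(155,280))]))
E
```

```text
[0.6703 0.0201 0.0853] [0.6 0.7 7.1] [ 0.15 -0.28 -0.02]
1.0024545440364452 [0.6702 0.0199 0.0845] [0.1 0.7 0.2]
32.05
```

View pics/c7.png

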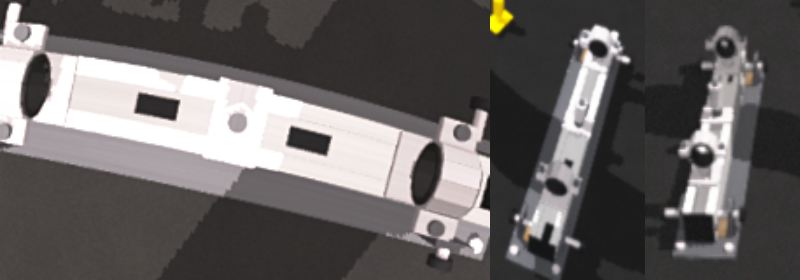

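The nut stands square across the rail, with the stud at (237,122), midway between the clamp bores at x = 38 and 428. I'll check numerically that it's upright, then hand in.

```bash
python3 - <<'E'
from h import *
m=np.load("pics/w7.png.npy",allow_pickle=True).item()
t=plane("wrist",[(120+237*280/490,40+122*160/280)],.103,m)[0];e=np.linalg.norm(t[:2]-[.6703,.0201]);print(t,e)
if e<.003: print(finish_job())
E
```

```text
[0.66974675 0.01922805 0.103     ] 0.0010326526057146887
the job is handed in; nothing more can be done
None
```

The nut is caught on the rail's lips, midway between the clamps, square across the rail and upright. It has been let go, nothing else was touched, and the job is handed in; the judge's result was not shown.

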